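Swap the plaster samples and hold the hardness gauge on the marked spot

ROBOT

A 6-joint arm with a two-finger parallel gripper is mounted at the origin on the work surface. World frame = base frame: x ahead of the robot, y to its left, z up, the work surface at z = 0. Lengths are in m, angles in rad, forces in N, time in s.
With the tool pointing down it reaches from about 0.375 to 0.9 m from the base axis. Payload 3.1 kg.
Tool frame: the origin (TCP) lies at the very end of the fingers, on their centre line; the grasp point (between the pads) lies arm.grip_depth behind it (arm.grip_depth is the distance from the TCP to the grasp point, in m); z points along the fingers, y is the line along which they close (so a half turn about z gives the same grasp; the last joint's range is limited). The gripper opens to 87 mm and grips with 3 to 60 N. Pads are 19 mm wide; open, the fingers measure 117 mm over their backs; the gripper's body (75 mm by 190 mm) begins 51 mm behind the grasp point.
Start: joints at [1.105, 0.527, 1.433, -0, 1.181, -0.178], TCP at [0.177, 0.599, 0.201] pointing down, gripper open.
Joint ranges: [-3.08, 3.08], [-0.75, 2.2], [0.22, 2.44], [-1.43, 4.57], [0, 2.65], [-2.85, 2.85]. Speed limits (rad/s): [2.79, 2.79, 3.14, 3.14, 3.14, 3.14].

INTERFACE

Orientations are given as a unit quaternion [x, y, z, w].
In Python, from station import arm gives the robot as it stands.
- The arm moves only by the shell command python3 inch.py 'ROWS' [OPENING] [FORCE]. ROWS is a JSON list of rows, 1 to 5 of them, each an object with the fields tx, ty, tz (the shift in units of 25 mm), drx, dry, drz (a rotation vector in units of 0.25 rad); a field left out counts as zero; each row is the pose to reach, as a shift and turn from the pose commanded when the command began, along the tool's axes at that moment; what a row does not reach only later rows make up. A row lasts 1/12 s, in which the tool goes at most 0.0417 m and 0.125 rad, less where a joint would pass 70% of its speed; a pose out of reach is approached as far as the arm can. OPENING is the opening from 0.0 (shut) to 1.0 (fully open), set as the command begins (- or left out keeps the last). The fingers move at their own pace and stop on an object; FORCE is the grip in N (left out, the last holds). Time passes only in rows, so rows that do not move let the fingers close. It prints the time, the measured TCP pose, the force, the opening and the grip force at its end. Input that does not fit is refused with a message, and nothing moves.
- arm.get_obs(): the state, without advancing time (a new reading comes with each control period).
- arm.capture(name): name is "scene" or "side" or "wrist"; returns the picture (420x560x3 uint8, red, green, blue); there is no depth.
- arm.camera_model(name): a dict with "intrinsics" (3x3 intrinsics, pixels), "R" (3x3) and "t" (3): a world point X has camera coordinates R X + t. Camera axes: x right, y down, z forward; pixel columns grow to the right and rows downward; lengths in m; the calibration is good to about 2 mm. A picture is of the moment at which its call begins: read the wrist's pose just before it. camera_model takes no time and is no camera call; for the wrist camera it gives the pose at the moment of the call.
- arm.hand_in(): hands the job in; it is judged then, once.
The state is a dict: "time": time; "joints": joint angles; "joint_velocities": joint speeds; "joint_efforts": joint torques, N m; "tool_pos": TCP position; "tcp_rot": TCP orientation; "contact_force": force on the tool from outside, world axes, zero at the start; "torque": the same for the moment, N m; "finger_gap": opening from 0.0 (shut) to 1.0 (fully open); "finger_force": force on a finger pad.
Only numpy, scipy, OpenCV 4.12 (cv2) and the standard library are available. Lean on these libraries where they do the work, as an engineer would, in place of code of your own. Each camera call takes 0.05 s, during which the arm holds its last target. There are 200 camera calls.

TASK

The tinted plaster sample on the test stand has been tested: swap it with the white sample from the drying stand, so that each sits flat in the other's well, blue spot up. Then take the gauge from its holder and hold it upright with its tip on the blue spot of the white sample, pressing gently so that the spring plunger goes about half-way in and never hits its stop hard; do not knock a sample over, and leave the other things on the table alone. Finish while still holding the gauge there, pressed on the spot: do not let go or put it down.

Things in the scene. Friction and masses are not known exactly. Their poses are not given: they have to be found in the camera images.
- test_stand: fixed test stand: a 100 mm square blue base plate, 8 mm thick, carrying a dark steel round well; well outer diameter 80 mm, inner diameter 72 mm, its floor 12 mm and its rim 18 mm above the table. Origin under its centre at table height, z up
- drying_stand: fixed drying stand: a green round well without base plate, otherwise the same sizes (outer 80 mm, inner 72 mm, floor 12 mm, rim 18 mm above the table). Origin under its centre at table height
- spare_tile: bare fixed grey tile, 100 x 100 mm, top 12 mm above the table, free to park a sample on. Origin under its centre at table height
- white_sample: white plaster sample: upright round puck, diameter 56 mm, height 45 mm, 0.13 kg or so, with a blue spot on its top. At the start in the well of the drying stand. Origin at the centre of its underside, z up
- spot (a point): centre of the blue spot (16 mm diameter) on the flat top of the white sample, 12 mm from the puck's axis along its x axis, 45 mm above its underside
- tinted_sample: reddish-brown tinted plaster sample: same puck, diameter 56 mm, height 45 mm, with a small black pit on top. At the start in the well of the test stand. Origin at the centre of its underside, z up
- gauge_holder: fixed grey holder block, 80 (x) x 90 (y) x 55 mm tall, with a 20 mm hole, 50 mm deep, in the middle of its top; the gauge stands on it with its nose in the hole. Origin under its centre at table height
- gauge: hardness gauge, 0.24 kg, upright in its holder: orange box 26 (x) x 40 (y) x 70 mm tall (z), round white dial on its +x face (3 mm proud, centred 50 mm up); below, on its axis, a steel nose (12 mm diameter, 20 mm long) and a 6 mm spring plunger whose tip, when free, is 40 mm below the box. Origin: centre of the orange box's underside (on the holder's top at the start), z up, away from the tip
- plunger_tip (a point): the end of the gauge's round plunger tip, on the gauge's axis
- plunger (a joint): how far the spring plunger is pushed into the gauge, m: 0 free, 0.015 fully in (hard stop). Spring 300 N/m with about 1 N preload: about 1.9 N at 3 mm, 3.3 N at 7.5 mm, 5 N at 13 mm
- bucket: bystander, to be left alone: black plastic mixing bucket with set plaster in it, 115 mm tall, 144 mm across the rim; origin under its centre
- pigment_jar: bystander, to be left alone: small glass jar with a yellow cap, 60 mm diameter, 85 mm tall; origin under its centre
- release_bottle: bystander, to be left alone: bottle with a red cap, 56 mm diameter, 150 mm tall; origin under its centre
- spatula: bystander, to be left alone: spatula lying flat on the table, x axis from handle to blade
- brush: bystander, to be left alone: brush lying flat on the table, x axis from handle to head
- medallion: bystander, to be left alone: round white plaster relief lying flat, 120 mm diameter, about 23 mm thick; origin under its centre

How it is judged:
By the outcome, as a careful person would: the job done as asked, in the order asked, and still so for the second after the job is handed in, while the arm keeps its last pose, push and grip.
It also fails if it takes over 70 s, if anything falls off the work surface, if the arm or the gripper's body presses on something with over 40 N, if the wrist force passes 120 N, or if a joint passes its speed limit or range.

## Working session

There is one attempt and no reset: what is moved stays moved. The work goes in short steps, Python scripts to look and compute and a shell command to move; the robot and the scene stay as the last step left them, time stands still between calls to the robot, and variables do not carry over. Pictures are saved under pics/ and viewed, at most 10 in all, crops included, and the job is handed in when it is done.

```bash
ls; mkdir -p pics
python3 - <<'E'
from station import arm
import cv2,numpy as np
o=arm.get_obs();print({k:np.round(v,3) for k,v in o.items()},arm.grip_depth)
for n in("scene","side"):
    cv2.imwrite(f"pics/{n}0.png",arm.capture(n)[:,:,::-1]);m=arm.camera_model(n);print(n,{k:np.round(v,4).tolist() for k,v in m.items()})
E
```

```text
inch.py
pics
station.py
{'time': np.float64(0.0), 'joints': array([ 1.104,  0.528,  1.434, -0.   ,  1.181, -0.178]), 'joint_velocities': array([-0.   ,  0.   ,  0.001, -0.001, -0.   , -0.   ]), 'joint_efforts': array([ 1.0000e-03, -4.4002e+01, -1.7660e+01,  6.3000e-02,  5.8000e-02,
       -0.0000e+00]), 'tool_pos': array([0.177, 0.599, 0.2  ]), 'tcp_rot': array([ 0.143,  0.99 , -0.001, -0.   ]), 'contact_force': array([0.561, 0.038, 0.515]), 'torque': array([ 0.007,  0.003, -0.04 ]), 'finger_force': np.float64(0.0), 'finger_gap': np.float64(0.998)} 0.0187
scene {'intrinsics': [[518.3342, 0.0, 288.3585], [0.0, 518.3342, 203.7911], [0.0, 0.0, 1.0]], 'R': [[-0.0548, 0.9984, 0.0114], [0.7943, 0.0505, -0.6055], [-0.6051, -0.0241, -0.7958]], 't': [0.0049, -0.4483, 1.7398]}
side {'intrinsics': [[388.8654, 0.0, 277.9726], [0.0, 388.8654, 214.4038], [0.0, 0.0, 1.0]], 'R': [[0.813, -0.5823, 0.002], [-0.4429, -0.6206, -0.647], [0.378, 0.5251, -0.7625]], 't': [-0.4827, 0.3392, 1.0775]}
```
View pics/scene0.png

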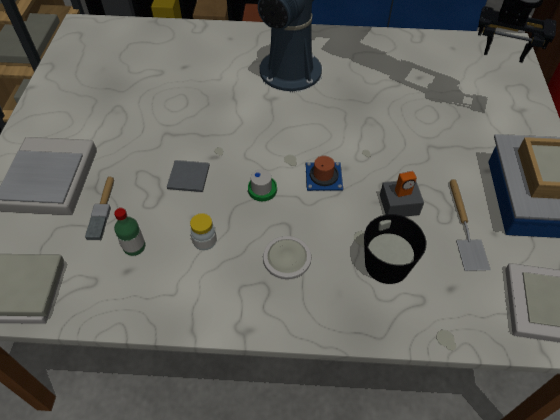

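View pics/side0.png

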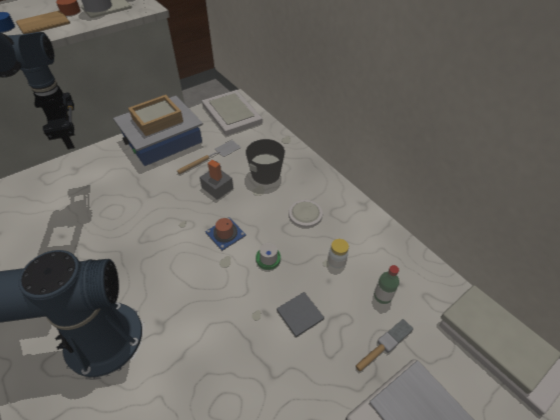

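The scene camera shows the drying stand with the white puck near (262,183) and the test stand with the tinted puck near (324,172). The tile is near (188,176), the holder and gauge near (402,192), and the bucket near (393,250). The side view agrees with this.

Create h.py:
```python
from station import arm
import cv2,numpy as np
from scipy.spatial.transform import Rotation as Rn
def ray(m,px,z):
    K,R,t=(np.array(m[k]) for k in("intrinsics","R","t"))
    c=-R.T@t; d=R.T@np.linalg.solve(K,[px[0],px[1],1]); return c+d*(z-c[2])/d[2]
def proj(m,X):
    K,R,t=(np.array(m[k]) for k in("intrinsics","R","t")); p=K@(R@np.array(X)+t); return p[:2]/p[2]
def go(target,yaw=None,o=None):
    """shift in tool axes to world TCP target (from measured pose); yaw = angle of tool y axis wanted, mod pi"""
    o=o or arm.get_obs(); R=Rn.from_quat(o["tcp_rot"])
    print("tool shift",np.round(R.inv().apply(np.array(target)-o["tool_pos"]),4))
    y=R.apply([0,1,0]); cur=np.arctan2(y[1],y[0]); print("tool y yaw",round(cur,3),"tilt",np.round(R.apply([0,0,1]),3))
    if yaw is not None: d=(yaw-cur+np.pi/2)%np.pi-np.pi/2; print("rz",round(-d,3))
```

Run:
```python
from h import *
m=arm.camera_model("scene")
for n,p,z in[("test",(324,177),.008),("tint",(325,163),.057),("white",(260,176),.057),("dry",(263,188),.012),("tile",(188,176),.012),("gaugetop",(407,176),.125),("holder",(402,190),.055),("bucket",(395,240),.115),("jar",(202,222),.085),("medal",(287,256),.02)]:
    print(n,np.round(ray(m,p,z),3))
w=arm.camera_model("wrist");o=arm.get_obs()
R=np.array(w["R"]);c=-R.T@w["t"];T=Rn.from_quat(o["tcp_rot"])
print("cam in tool",T.inv().apply(c-o["tool_pos"]),"axis",T.inv().apply(R[2]),"camx",T.inv().apply(R[0]),w["intrinsics"])
go([.57,.02,.3])
```

```text
test [0.469 0.12  0.008]
tint [0.46  0.12  0.057]
white [ 0.518 -0.053  0.057]
dry [ 0.522 -0.046  0.012]
tile [ 0.493 -0.257  0.012]
gaugetop [0.552 0.322 0.125]
holder [0.54  0.323 0.055]
bucket [0.739 0.28  0.115]
jar [ 0.696 -0.177  0.085]
medal [0.739 0.032 0.02 ]
cam in tool [ 0.08127456 -0.00063742 -0.18437428] axis [-2.94948414e-01  9.75765804e-05  9.55513173e-01] camx [ 2.81977489e-04  9.99999960e-01 -1.50785607e-05] [[305.9606509    0.         279.42237672]
 [  0.         305.9606509  206.7608596 ]
 [  0.           0.           1.        ]]
tool shift [-0.541  -0.4436 -0.0996]
tool y yaw 1.283 tilt [-0.001 -0.002 -1.   ]
```

```bash
python3 -c "
from h import *
go([.48,.13,.27],np.pi/2)"
```

```text
tool shift [-0.4235 -0.3636 -0.0697]
tool y yaw 1.283 tilt [-0.001 -0.002 -1.   ]
rz -0.288
```

Careful with the scale: shifts go in units of 25 mm and turns go in units of 0.25 rad. That gives: -0.14 m is -5.6, -0.12 m is -4.8.

```bash
python3 inch.py '[{"tx":-1.12, "ty":-0.96, "tz":-0.2}, {"tx":-2.24, "ty":-1.92, "tz":-0.4}, {"tx":-3.36, "ty":-2.88, "tz":-0.6}, {"tx":-4.48, "ty":-3.84, "tz":-0.8}, {"tx":-5.6, "ty":-4.8, "tz":-1}]'
python3 inch.py '[{"tx":-1.12, "ty":-0.96, "tz":-0.2}, {"tx":-2.24, "ty":-1.92, "tz":-0.4}, {"tx":-3.36, "ty":-2.88, "tz":-0.6}, {"tx":-4.48, "ty":-3.84, "tz":-0.8}, {"tx":-5.6, "ty":-4.8, "tz":-1}]'
python3 inch.py '[{"tx":-1.12, "ty":-0.96, "tz":-0.2, "drz":-0.28}, {"tx":-2.24, "ty":-1.92, "tz":-0.4, "drz":-0.56}, {"tx":-3.36, "ty":-2.88, "tz":-0.6, "drz":-0.84}, {"tx":-4.48, "ty":-3.84, "tz":-0.8, "drz":-1.152}, {"tx":-5.6, "ty":-4.8, "tz":-0.8, "drz":-1.152}]'
python3 inch.py '[{}, {}]'
python3 - <<'E'
from h import *
import pickle
m=arm.camera_model("wrist");im=arm.capture("wrist");cv2.imwrite("pics/w1.png",im[:,:,::-1]);pickle.dump((m,im),open("w1.pkl","wb"))
print(np.round(arm.get_obs()["tool_pos"],4))
for p in [(.469,.12,.008),(.518,-.053,.057),(.54,.323,.055)]:print(proj(m,p))
cv2.imwrite("pics/w1b.png",cv2.resize(im[:,:,::-1],(800,600),interpolation=cv2.INTER_CUBIC))
E
```

```text
time: 0.52
tool_pos: [0.2778, 0.4428, 0.2254]
tcp_rot: [0.143, 0.99, -0.0, -0.0]
contact_force: [0.1, -1.0, 0.5]
finger_gap: 1.0
finger_force: 0.0
time: 0.93
tool_pos: [0.378, 0.288, 0.2507]
tcp_rot: [0.143, 0.99, -0.0, -0.0]
contact_force: [0.3, 0.3, -0.3]
finger_gap: 1.001
finger_force: 0.0
time: 1.35
tool_pos: [0.4789, 0.1332, 0.2714]
tcp_rot: [-0.001, 1.0, 0.0, 0.001]
contact_force: [1.6, 0.3, 0.3]
finger_gap: 1.002
finger_force: 0.0
time: 1.52
tool_pos: [0.4786, 0.1333, 0.2703]
tcp_rot: [0.002, 1.0, 0.0, -0.0]
contact_force: [-0.5, 0.5, -0.9]
finger_gap: 0.996
finger_force: 0.0
[0.4775 0.1344 0.2701]
[270.76135591 163.87819434]
[142.93294676 206.0702935 ]
[417.02683562 219.876973  ]
```

View pics/w1b.png

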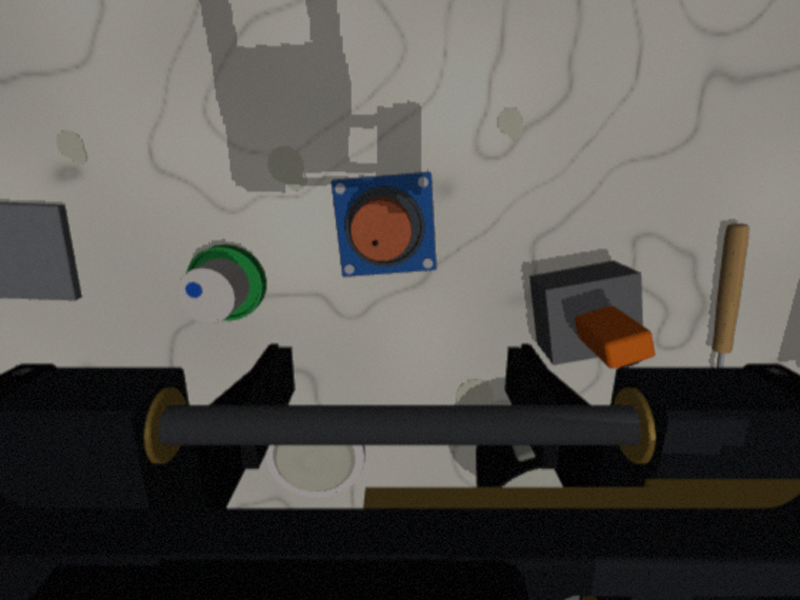

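The wrist view (800x600) shows the tinted puck top at (380,230) on the blue plate and the white puck top at (208,293) with its spot at (194,290). The green well is at (230,283), the holder top spans (533–642,265–360), and the orange gauge top is at (630,348).

```bash
cat >> h.py <<'E'
def hsv(im): return cv2.cvtColor(im,cv2.COLOR_RGB2HSV)
def blob(mask,x0,y0,x1,y1):
    k=np.zeros_like(mask);k[y0:y1,x0:x1]=mask[y0:y1,x0:x1]
    cs,_=cv2.findContours(k,cv2.RETR_EXTERNAL,cv2.CHAIN_APPROX_NONE);return max(cs,key=cv2.contourArea)
def worldfit(m,c,z):  # min enclosing circle-ish fit on world plane
    P=np.array([ray(m,p,z)[:2] for p in c[:,0].astype(float)],np.float32)
    return P
E
python3 - <<'E'
from h import *
import pickle
m,im=pickle.load(open("w1.pkl","rb"));H=hsv(im)
def rep(n,mask,box,z):
    c=blob(mask,*box);P=worldfit(m,c,z);e=cv2.fitEllipse(P*1000);(r,sz,a)=cv2.minAreaRect(P*1000)
    print(n,cv2.contourArea(c),"ell",np.round(e[0],1),np.round(e[1],1),"rect",np.round(r,1),np.round(sz,1),round(a,1))
red=cv2.inRange(H,(0,120,60),(12,255,255))
rep("tint",red,(230,120,310,200),.057)
white=cv2.inRange(H,(0,0,140),(179,60,255))|cv2.inRange(H,(100,120,60),(130,255,255))
for v in (150,170,190,200):
    w=cv2.inRange(H,(0,0,v),(179,60,255))|cv2.inRange(H,(100,150,60),(130,255,255))
    try: rep(f"white{v}",w,(120,180,172,232),.057)
    except Exception as e: print(v,e)
blue=cv2.inRange(H,(100,150,40),(130,255,255))
rep("spot",blue,(120,190,160,220),.057)
rep("plate",blue,(220,110,320,200),.008)
rep("green",cv2.inRange(H,(45,120,30),(80,255,255)),(120,160,200,240),.018)
rep("orange",cv2.inRange(H,(5,150,150),(20,255,255)),(390,200,470,270),.125)
print(H[205,145],H[210,155],H[203,165],H[160,130],im[205,145],im[160,130])
Z=cv2.resize(im[110:270,100:480,::-1],None,fx=2.1,fy=2.1,interpolation=cv2.INTER_CUBIC)
cv2.imwrite("pics/c1.png",cv2.resize(im[180:260,360:470,::-1],None,fx=7,fy=7,interpolation=cv2.INTER_CUBIC))
E
```

```text
tint 1378.5 ell [457.9 115.7] [54.2 54.9] rect [457.9 115.3] [54.7 54.6] 89.8
white150 67.5 ell [513.  -62.9] [12.8 13.2] rect [512.9 -63. ] [13.5 12.7] 89.8
white170 67.5 ell [513.  -62.9] [12.8 13.2] rect [512.9 -63. ] [13.5 12.7] 89.8
white190 67.5 ell [513.  -62.9] [12.8 13.2] rect [512.9 -63. ] [13.5 12.7] 89.8
white200 67.5 ell [513.  -62.9] [12.8 13.2] rect [512.9 -63. ] [13.5 12.7] 89.8
spot 67.5 ell [513.  -62.9] [12.8 13.2] rect [512.9 -63. ] [13.5 12.7] 89.8
plate 4202.5 ell [459.3 118.8] [110.1 113.3] rect [460.2 117.9] [97.  97.1] 4.2
green 741.0 ell [518.8 -49.9] [71.3 82.8] rect [513.1 -39.8] [77.  64.8] 30.0
orange 285.5 ell [546.6 322. ] [17.3 36.2] rect [546.8 322.2] [17.6 31.6] 18.0
[ 17  16 144] [ 15  18 145] [23 16 62] [ 18  17 146] [144 140 135] [146 142 136]
```

View pics/c1.png

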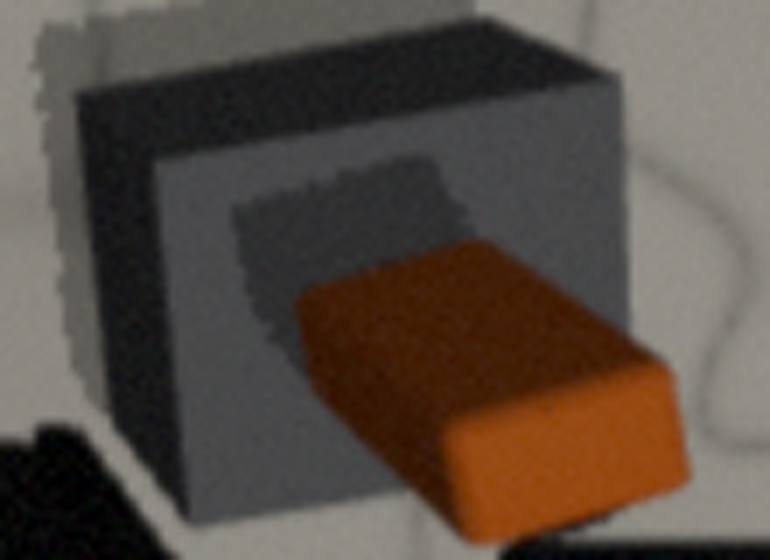

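The gauge top corners in the crop put its centre near (441,245) in the full frame. The gauge is turned about 17° in the image and the holder about 10°.

Run:
```python
from h import *
import pickle
m,im=pickle.load(open("w1.pkl","rb"))
c=lambda u,v:(360+(u+.5)/7-.5,180+(v+.5)/7-.5)
G=[ray(m,c(*p),.125)[:2] for p in[(445,425),(660,360),(690,478),(475,543)]]
print("gauge top",np.mean(G,0),[np.linalg.norm(G[i]-G[i-1]) for i in range(4)],[np.arctan2(*(G[1]-G[0])[::-1]),np.arctan2(*(G[2]-G[3])[::-1])])
Hh=[ray(m,c(*p),.055)[:2] for p in[(155,160),(615,78),(190,520)]]
print("holder",(Hh[1]+Hh[2])/2,np.linalg.norm(Hh[1]-Hh[0]),np.linalg.norm(Hh[2]-Hh[0]),np.arctan2(*(Hh[1]-Hh[0])[::-1]))
# green ring outer fit: circle with outer z .018 radius 40: points on left/top/right outer edge
H=hsv(im);k=cv2.inRange(H,(45,120,30),(80,255,255))
ct=blob(k,120,160,200,240)[:,0].astype(float);P=np.array([ray(m,p,.018)[:2] for p in ct])
from scipy.optimize import least_squares
c0=np.array([.519,-.05])
for _ in range(5):
    r=np.linalg.norm(P-c0,axis=1);S=P[r>.037]
    c0=least_squares(lambda q:np.linalg.norm(S-q,axis=1)-.0397,c0,loss="soft_l1",f_scale=.001).x
print("dry well",c0,len(S))
w=cv2.inRange(im,(112,0,0),(255,255,255));print(im[195:225:4,128:172:5,0])
go([.458,.116,.15]);
```

```text
gauge top [0.54529425 0.3212014 ] [np.float64(0.02313198570440364), np.float64(0.035818644944599645), np.float64(0.022931794434647348), np.float64(0.03644659153616425)] [np.float64(1.8974177364064198), np.float64(1.9036094933008205)]
holder [0.54504828 0.32234954] 0.08830319683492716 0.07825896762382029 1.754032656263998
dry well [ 0.51718658 -0.04698777] 108
[[142 142 144 143 144 145 106  61  61]
 [141  11  42 143 145 143 145  62  62]
 [141  14  14 144 142 143 144  97  62]
 [143  62  52 144 144 143 144 136  64]
 [143 143 143 144 145 145 144 136  63]
 [144 143 143 148 142 143 145  98  20]
 [140 143 145 143 142 145 143  26  16]
 [138 138 145 144 145 142  43  45 118]]
tool shift [ 0.0192 -0.0185  0.1201]
tool y yaw 1.569 tilt [-0.002  0.    -1.   ]
```

```bash
python3 inch.py '[{"tx":0.4, "ty":-0.4, "tz":1.2}, {"tx":0.76, "ty":-0.74, "tz":2.8}, {"tx":0.76, "ty":-0.74, "tz":4.4}, {"tx":0.76, "ty":-0.74, "tz":5.6}, {"tx":0.76, "ty":-0.74, "tz":6.4}]' 1.0
python3 inch.py '[{}, {}]'
python3 - <<'E'
from h import *
m=arm.camera_model("wrist");im=arm.capture("wrist");cv2.imwrite("pics/w2.png",cv2.resize(im[:,:,::-1],(800,600)))
H=hsv(im);c=blob(cv2.inRange(H,(0,120,40),(14,255,255)),150,50,420,330);P=worldfit(m,c,.057);print(cv2.fitEllipse(P*1000))
go([.458,.116,.0255])
E
```

```text
time: 1.98
tool_pos: [0.4554, 0.1177, 0.108]
tcp_rot: [-0.001, 1.0, 0.0, -0.003]
contact_force: [-0.7, -0.6, 0.4]
finger_gap: 1.002
finger_force: 0.0
time: 2.15
tool_pos: [0.4573, 0.1175, 0.11]
tcp_rot: [-0.001, 1.0, 0.0, -0.002]
contact_force: [0.4, -0.2, -0.1]
finger_gap: 0.999
finger_force: 0.0
((453.99359130859375, 115.77778625488281), (53.63645553588867, 61.72512435913086), 90.57966613769531)
tool shift [ 0.0008 -0.0014  0.0856]
tool y yaw 1.573 tilt [-0.  0. -1.]
```

View pics/w2.png

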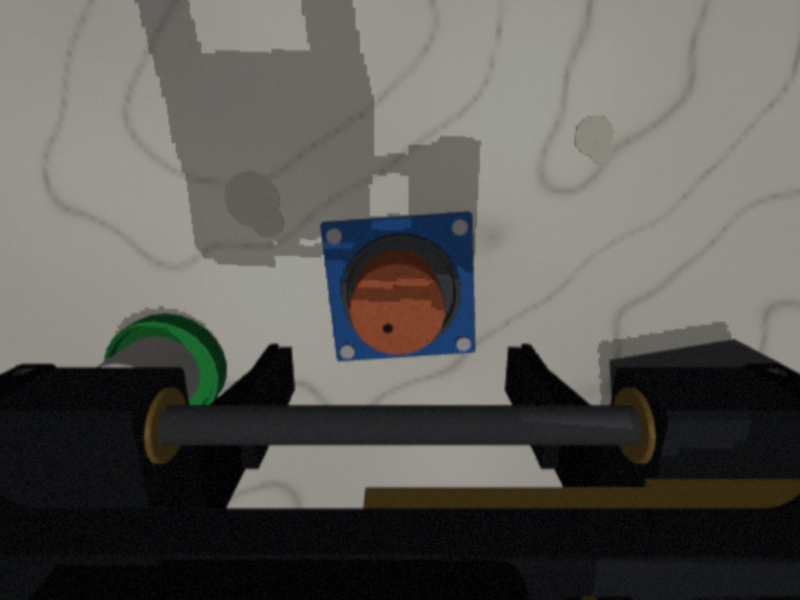

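The wrist view shows the tinted puck top near (397,307), centred between the fingers, so I descend and grip.

In the tool's units: 0.0845 m is 3.38, 0.08 m is 3.2.

```bash
python3 inch.py '[{"ty":-0.06, "tz":1.2}, {"ty":-0.06, "tz":2.2}, {"ty":-0.06, "tz":2.8}, {"ty":-0.06, "tz":3.2}, {"ty":-0.06, "tz":3.38}]' 1.0
python3 inch.py '[{}, {}, {}, {}, {}]' 0.5 25
python3 inch.py '[{}, {}, {}, {}]'
```

```text
time: 2.62
tool_pos: [0.4598, 0.1154, 0.0266]
tcp_rot: [-0.0, 1.0, 0.0, 0.001]
contact_force: [-0.0, 0.5, -0.8]
finger_gap: 1.002
finger_force: 0.0
time: 3.03
tool_pos: [0.4595, 0.1149, 0.027]
tcp_rot: [-0.0, 1.0, 0.0, 0.001]
contact_force: [-0.4, 0.9, -0.4]
finger_gap: 0.711
finger_force: 0.0
time: 3.37
tool_pos: [0.4593, 0.115, 0.0267]
tcp_rot: [0.0, 1.0, 0.0, 0.001]
contact_force: [-0.1, 0.9, 5.7]
finger_gap: 0.632
finger_force: 25.0
```

```bash
python3 inch.py '[{"tz":-0.4}, {"tz":-1.2}, {"tz":-2.2}, {"tz":-3.2}, {"tz":-3.8}]'
python3 inch.py '[{}]'
python3 -c "
from h import *
print(arm.get_obs()['finger_gap']);go([.492,-.257,.12],np.pi/2)"
```

```text
time: 3.78
tool_pos: [0.4594, 0.1148, 0.1229]
tcp_rot: [-0.0, 1.0, -0.0, 0.001]
contact_force: [0.7, -0.3, -0.9]
finger_gap: 0.632
finger_force: 25.0
time: 3.87
tool_pos: [0.461, 0.1149, 0.1238]
tcp_rot: [-0.0, 1.0, -0.0, 0.003]
contact_force: [0.4, -0.5, -1.3]
finger_gap: 0.634
finger_force: 25.0
0.6341314893687239
tool shift [-0.0309 -0.3719  0.004 ]
tool y yaw 1.571 tilt [ 0.006 -0.    -1.   ]
rz 0.0
```

```bash
python3 inch.py '[{"tx":-0.12, "ty":-0.8}, {"tx":-0.24, "ty":-2.2}, {"tx":-0.36, "ty":-3.72}, {"tx":-0.48, "ty":-5.24}, {"tx":-0.6, "ty":-6.76}]'
python3 inch.py '[{"tx":-0.12, "ty":-1.52}, {"tx":-0.24, "ty":-3.04}, {"tx":-0.36, "ty":-4.56}, {"tx":-0.48, "ty":-6.08}, {"tx":-0.6, "ty":-7.44}]'
python3 inch.py '[{"ty":-0.56}, {"ty":-0.68}, {"ty":-0.68}]'
python3 - <<'E'
from h import *
print(arm.get_obs()["tool_pos"])
m=arm.camera_model("wrist");im=arm.capture("wrist");H=hsv(im)
cv2.imwrite("pics/w3.png",cv2.resize(im[:,:,::-1],(800,600)))
for z in(.0267,):go([.492,-.257,z],np.pi/2)
E
```

```text
time: 4.28
tool_pos: [0.4729, -0.0553, 0.1199]
tcp_rot: [-0.001, 1.0, 0.0, -0.001]
contact_force: [1.0, -0.0, -0.8]
finger_gap: 0.634
finger_force: 25.0
time: 4.7
tool_pos: [0.488, -0.2422, 0.1195]
tcp_rot: [0.0, 1.0, 0.001, -0.001]
contact_force: [0.8, 0.7, -0.3]
finger_gap: 0.63
finger_force: 25.0
time: 4.95
tool_pos: [0.4879, -0.2568, 0.1198]
tcp_rot: [0.001, 1.0, 0.001, -0.001]
contact_force: [-0.1, 0.5, -1.6]
finger_gap: 0.63
finger_force: 25.0
[ 0.48785257 -0.25675654  0.11978116]
tool shift [-0.0046 -0.002   0.0932]
tool y yaw 1.571 tilt [-0.003  0.003 -1.   ]
rz -0.0
```

View pics/w3.png

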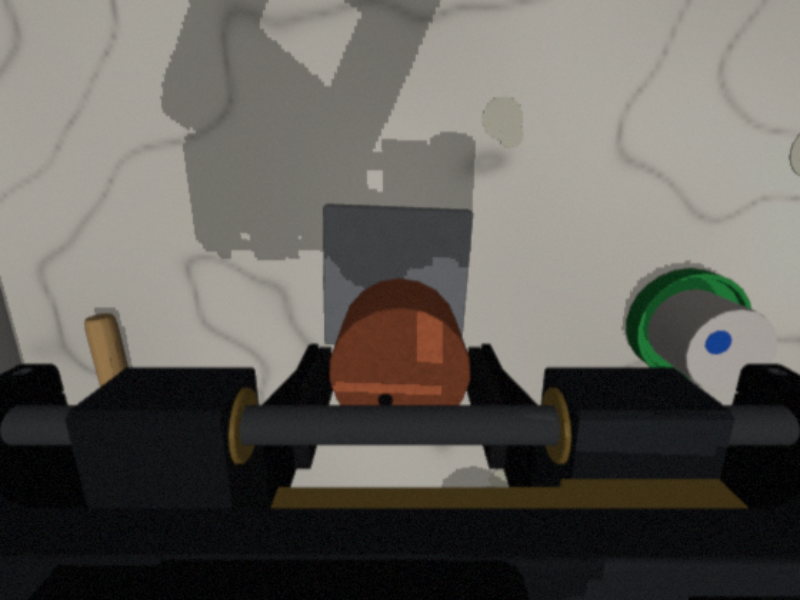

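The puck is held and the tile is visible below it: near edge at v≈206, u from 323 to 472.

Run:
```python
from h import *
m=arm.camera_model("wrist")
for p in((323,206),(472,210),(326,340)):print(np.round(ray(m,(p[0]*.7,p[1]*.7),.012),4))
```

```text
[ 0.4345 -0.3058  0.012 ]
[ 0.4372 -0.2075  0.012 ]
[ 0.5298 -0.3085  0.012 ]
```

In the tool's units: 0.089 m is 3.56, 0.085 m is 3.4.

```bash
python3 inch.py '[{"tz":0.8}, {"tz":2}, {"tz":3}, {"tz":3.4}, {"tz":3.56}]'
python3 inch.py '[{"tz":0.08}, {"tz":0.14}, {"tz":0.14}]'
```

```text
time: 5.42
tool_pos: [0.4873, -0.2538, 0.0303]
tcp_rot: [-0.001, 1.0, 0.002, -0.002]
contact_force: [-0.1, -0.7, -0.7]
finger_gap: 0.634
finger_force: 25.0
time: 5.67
tool_pos: [0.4897, -0.2572, 0.0296]
tcp_rot: [-0.0, 1.0, -0.001, 0.001]
contact_force: [-0.3, -0.1, -0.1]
finger_gap: 0.634
finger_force: 25.0
```

In the tool's units: 0.002 m is 0.08, 0.001 m is 0.04.

```bash
python3 inch.py '[{"tz":0.04}, {"tz":0.08}, {"tz":0.08}]'
python3 inch.py '[{"tz":0.04}, {"tz":0.04}]'
```

```text
time: 5.92
tool_pos: [0.4892, -0.2574, 0.0272]
tcp_rot: [-0.0, 1.0, -0.0, 0.0]
contact_force: [-0.2, -0.5, -0.1]
finger_gap: 0.631
finger_force: 25.0
time: 6.08
tool_pos: [0.4893, -0.2575, 0.0268]
tcp_rot: [-0.0, 1.0, -0.0, 0.0]
contact_force: [-1.9, 0.3, 6.1]
finger_gap: 0.634
finger_force: 25.0
```

```bash
python3 inch.py '[{}, {}, {}, {}, {}]' 1.0
python3 inch.py '[{"tz":-0.8}, {"tz":-2}, {"tz":-3.4}, {"tz":-4.8}, {"tz":-6}]'
python3 inch.py '[{"ty":1.4, "tz":-0.4}, {"tx":0.32, "ty":2.92, "tz":-0.4}, {"tx":0.64, "ty":4.44, "tz":-0.4}, {"tx":0.96, "ty":5.96, "tz":-0.4}, {"tx":1.2, "ty":7.48, "tz":-0.4}]'
python3 inch.py '[{"ty":0.52}, {"ty":0.52}, {"ty":0.52}]'
python3 - <<'E'
from h import *
import pickle
m=arm.camera_model("wrist");im=arm.capture("wrist");pickle.dump((m,im),open("w4.pkl","wb"))
print(arm.get_obs()["tool_pos"],proj(m,(.517,-.05,.057)))
cv2.imwrite("pics/w4.png",cv2.resize(im[:,:,::-1],(800,600)))
E
```

```text
time: 6.5
tool_pos: [0.489, -0.2571, 0.0255]
tcp_rot: [-0.0, 1.0, 0.0, -0.0]
contact_force: [-0.9, 0.4, -1.2]
finger_gap: 0.925
finger_force: 0.0
time: 6.92
tool_pos: [0.4891, -0.2572, 0.1776]
tcp_rot: [-0.0, 1.0, -0.0, 0.0]
contact_force: [0.1, -0.5, 0.6]
finger_gap: 0.997
finger_force: 0.0
time: 7.33
tool_pos: [0.4578, -0.0685, 0.1857]
tcp_rot: [0.0, 1.0, 0.0, -0.0]
contact_force: [0.3, 0.1, -1.1]
finger_gap: 0.997
finger_force: 0.0
time: 7.58
tool_pos: [0.4591, -0.0567, 0.1858]
tcp_rot: [-0.001, 1.0, -0.0, 0.0]
contact_force: [-0.3, 0.3, -0.1]
finger_gap: 1.001
finger_force: 0.0
[ 0.45955462 -0.05758806  0.18581994] [285.88151369 243.41896484]
```

View pics/w4.png

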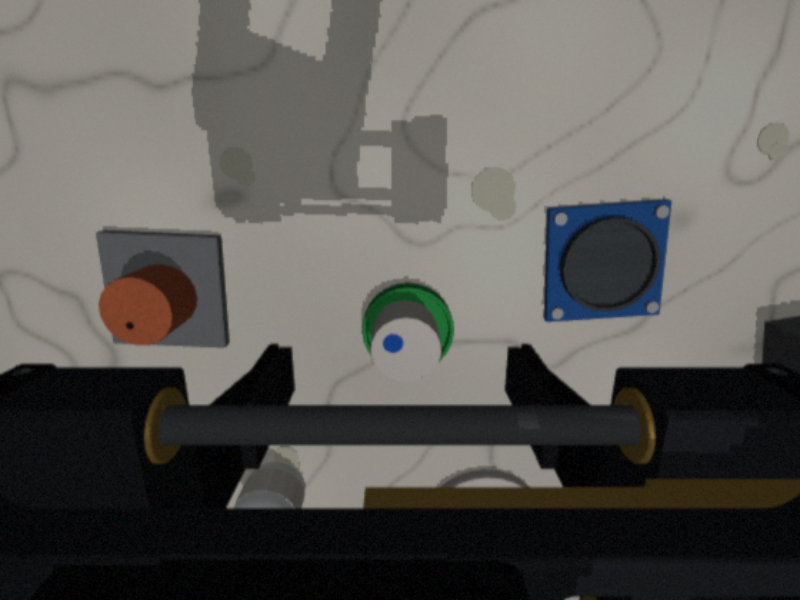

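The tinted puck stands on the tile. The white top is near (406,347) with its spot at (393,343), and the empty test well is near (609,262).

Run:
```python
from h import *
import pickle
m,im=pickle.load(open("w4.pkl","rb"));H=hsv(im)
s=.7
for u,v in((371,345),(440,347),(406,380)): print(np.round(ray(m,(u*s,v*s),.057),4))
blue=cv2.inRange(H,(100,150,40),(130,255,255))
c=blob(blue,255,220,300,260);print("spot",cv2.fitEllipse(worldfit(m,c,.057)*1000)[:2])
c=blob(blue,370,130,480,235);print("plate",cv2.minAreaRect(worldfit(m,c,.008)*1000))
# well rim inner+outer circle: steel pixels inside plate
k=np.zeros(blue.shape,np.uint8);cv2.drawContours(k,[c],-1,255,-1);k=cv2.erode(k,np.ones((3,3)));k&=~blue;c2=blob(k,380,145,470,225)
print("well",cv2.fitEllipse(worldfit(m,c2,.013)*1000)[:2])
k=cv2.inRange(H,(45,120,30),(80,255,255));P=worldfit(m,blob(k,240,180,330,270),.015)
from scipy.optimize import least_squares
c0=np.array([.517,-.047])
for _ in range(6):
    S=P[np.linalg.norm(P-c0,axis=1)>.037];c0=least_squares(lambda q:np.linalg.norm(S-q,axis=1)-.0397,c0,loss="soft_l1",f_scale=.001).x
print("dry",c0)
print(im[225:275:3,255:315:6,0])
```

```text
[ 0.5148 -0.0791  0.057 ]
[ 0.5163 -0.0254  0.057 ]
[ 0.545  -0.0517  0.057 ]
spot ((512.9716186523438, -62.45307922363281), (12.836320877075195, 13.644715309143066))
plate ((459.7164306640625, 116.54570007324219), (97.83332061767578, 98.72852325439453), 4.286471366882324)
well ((460.71868896484375, 118.67976379394531), (79.42581176757812, 83.56954956054688))
dry [ 0.51753986 -0.05019733]
[[ 27  20  59 128 150 153 150  75  63  33]
 [ 26  32 105 149 149 151 154 151  59  31]
 [ 28  51 151 151 149 149 153 153 116  36]
 [ 33  60 151  61 128 153 150 154 153  28]
 [ 31 116 143  17  18 150 152 152 152  35]
 [ 77 147 138  16  20 151 148 151 151  38]
 [136 147 147  27  22 153 149 151 152  41]
 [144 148 147  68 134 151 154 151 152  43]
 [142 146 147 152 150 150 152 150 151  43]
 [144 137 148 151 151 149 150 148 150 137]
 [134 131 149 149 151 151 150 149 152 148]
 [132 142 146 150 149 149 149 149 145 144]
 [140 142 144 148 147 148 149 150 146 145]
 [143 144 143 145 150 150 149 145 147 143]
 [142 144 145 141 143 142 143 143 145 144]
 [142 145 142 141 143 144 142 145 147 145]
 [143 144 142 143 143 144 145 143 145 144]]
```

```bash
python3 -c "
from h import *
go([.517,-.052,.0265],np.pi/2)"
```

```text
tool shift [-0.0573  0.0057  0.1594]
tool y yaw 1.572 tilt [ 0.001 -0.001 -1.   ]
rz 0.001
```

In the tool's units: 0.09 m is 3.6, 0.08 m is 3.2.

```bash
python3 inch.py '[{"tx":-1, "ty":0.12, "tz":0.4}, {"tx":-1.8, "ty":0.2, "tz":1.4}, {"tx":-2.3, "ty":0.2, "tz":2.4}, {"tx":-2.3, "ty":0.2, "tz":3.2}, {"tx":-2.3, "ty":0.2, "tz":3.6}]'
python3 inch.py '[{"tz":1.2}, {"tz":2}, {"tz":2.52}, {"tz":2.76}, {"tz":2.76}]'
python3 inch.py '[{}, {}, {}, {}, {}]' 0.5 25
python3 inch.py '[{}, {}, {}, {}]'
```

```text
time: 8.05
tool_pos: [0.5164, -0.0535, 0.093]
tcp_rot: [0.001, 1.0, 0.0, -0.001]
contact_force: [-0.0, 0.6, 0.4]
finger_gap: 1.002
finger_force: 0.0
time: 8.47
tool_pos: [0.5157, -0.0529, 0.0255]
tcp_rot: [0.001, 1.0, 0.0, -0.001]
contact_force: [-0.6, -0.1, -0.4]
finger_gap: 0.998
finger_force: 0.0
time: 8.88
tool_pos: [0.5169, -0.0522, 0.0274]
tcp_rot: [-0.0, 1.0, -0.0, 0.001]
contact_force: [0.2, 0.5, -0.5]
finger_gap: 0.705
finger_force: 0.0
time: 9.22
tool_pos: [0.5167, -0.0521, 0.0271]
tcp_rot: [-0.0, 1.0, -0.0, 0.0]
contact_force: [-0.5, 0.9, 5.9]
finger_gap: 0.634
finger_force: 25.0
```

```bash
python3 inch.py '[{"tz":-0.4}, {"tz":-1.2}, {"tz":-2.2}, {"tz":-3}, {"tz":-3.4}]'
python3 inch.py '[{"tx":0.4, "ty":1.2}, {"tx":0.88, "ty":2.64}, {"tx":1.4, "ty":4.12}, {"tx":1.92, "ty":5.56}, {"tx":2.28, "ty":6.76}]'
python3 inch.py '[{}, {}]'
python3 - <<'E'
from h import *
go([.460,.117,.0271],np.pi/2)
m=arm.camera_model("wrist");H=hsv(arm.capture("wrist"));blue=cv2.inRange(H,(100,150,40),(130,255,255))
n,l,st,ce=cv2.connectedComponentsWithStats(blue)
for s,c in zip(st[1:],ce[1:]):
    if s[4]>30:print(s,c,ray(m,c,.057+.085))
E
```

```text
time: 9.63
tool_pos: [0.5174, -0.0524, 0.114]
tcp_rot: [-0.0, 1.0, -0.001, 0.002]
contact_force: [-0.0, -0.8, -1.1]
finger_gap: 0.638
finger_force: 25.0
time: 10.05
tool_pos: [0.4568, 0.1187, 0.1113]
tcp_rot: [-0.0, 1.0, 0.0, -0.001]
contact_force: [0.9, -0.1, -1.6]
finger_gap: 0.633
finger_force: 25.0
time: 10.22
tool_pos: [0.4582, 0.1183, 0.1114]
tcp_rot: [-0.002, 1.0, -0.0, -0.001]
contact_force: [-0.0, -0.4, -2.0]
finger_gap: 0.633
finger_force: 25.0
tool shift [-0.0019 -0.0012  0.0843]
tool y yaw 1.575 tilt [-0.001 -0.    -1.   ]
rz 0.004
[ 225  148  106   97 2995] [280.43038397 178.92153589] [0.40932065 0.11800472 0.142     ]
[248 246  28  25 534] [261.25468165 257.62546816] [0.45379393 0.10761471 0.142     ]
```

In the tool's units: 0.081 m is 3.24, 0.078 m is 3.12.

```bash
python3 inch.py '[{"tx":-0.04, "ty":-0.04, "tz":1.2}, {"tx":-0.04, "ty":-0.04, "tz":2.2}, {"tx":-0.04, "ty":-0.04, "tz":2.8}, {"tx":-0.04, "ty":-0.04, "tz":3.12}, {"tx":-0.04, "ty":-0.04, "tz":3.24}]'
python3 inch.py '[{"tz":0.08}, {"tz":0.12}, {"tz":0.12}]'
python3 inch.py '[{"tz":0.04}, {"tz":0.04}]'
```

```text
time: 10.68
tool_pos: [0.4604, 0.1146, 0.0293]
tcp_rot: [0.001, 1.0, -0.0, -0.001]
contact_force: [0.5, -0.1, -0.9]
finger_gap: 0.629
finger_force: 25.0
time: 10.93
tool_pos: [0.4612, 0.1156, 0.0282]
tcp_rot: [0.0, 1.0, -0.0, 0.001]
contact_force: [0.1, 0.2, -0.3]
finger_gap: 0.634
finger_force: 25.0
time: 11.1
tool_pos: [0.4609, 0.1159, 0.0272]
tcp_rot: [-0.0, 1.0, -0.0, 0.001]
contact_force: [0.0, -0.0, -1.9]
finger_gap: 0.63
finger_force: 25.0
```

```bash
python3 inch.py '[{"tz":0.04}, {"tz":0.04}]'
python3 inch.py '[{}, {}, {}, {}, {}]' 1.0
python3 inch.py '[{"tz":-0.8}, {"tz":-2}, {"tz":-3.4}, {"tz":-4.8}, {"tz":-6}]'
python3 inch.py '[{"ty":-1.2, "tz":-0.4}, {"ty":-2.72, "tz":-0.4}, {"ty":-4.24, "tz":-0.4}, {"ty":-5.76, "tz":-0.4}, {"ty":-7.28, "tz":-0.4}]'
python3 inch.py '[{"tx":-0.16, "ty":-1.4}, {"tx":-0.32, "ty":-2.92}, {"tx":-0.44, "ty":-4.44}, {"tx":-0.44, "ty":-5.12}, {"tx":-0.44, "ty":-5.12}]'
python3 - <<'E'
from h import *
import pickle
m=arm.camera_model("wrist");im=arm.capture("wrist");pickle.dump((m,im),open("w5.pkl","wb"));H=hsv(im)
cv2.imwrite("pics/w5.png",cv2.resize(im[:,:,::-1],(800,600)))
print(proj(m,(.489,-.257,.057)))
for lo in(110,140,160):
    c=blob(cv2.inRange(H,(0,110,lo),(14,255,255)),0,0,300,260);P=worldfit(m,c,.057);print(lo,cv2.fitEllipse(P*1000)[:2],cv2.boundingRect(c))
go([.4895,-.257,.0265],np.pi/2)
E
```

```text
time: 11.27
tool_pos: [0.4609, 0.1159, 0.0271]
tcp_rot: [-0.0, 1.0, -0.0, 0.001]
contact_force: [-1.5, -1.0, 9.8]
finger_gap: 0.633
finger_force: 25.0
time: 11.68
tool_pos: [0.4604, 0.1159, 0.0256]
tcp_rot: [-0.0, 1.0, 0.0, 0.0]
contact_force: [-0.0, 0.7, -0.5]
finger_gap: 0.926
finger_force: 0.0
time: 12.1
tool_pos: [0.4603, 0.1159, 0.1775]
tcp_rot: [-0.0, 1.0, -0.0, 0.0]
contact_force: [1.2, -0.5, -0.1]
finger_gap: 0.999
finger_force: 0.0
time: 12.52
tool_pos: [0.46, -0.0675, 0.1858]
tcp_rot: [-0.0, 1.0, 0.0, 0.0]
contact_force: [0.6, 0.1, -0.8]
finger_gap: 1.0
finger_force: 0.0
time: 12.93
tool_pos: [0.4723, -0.1987, 0.1855]
tcp_rot: [0.002, 1.0, -0.001, 0.001]
contact_force: [0.5, 0.4, 0.2]
finger_gap: 0.998
finger_force: 0.0
[225.96535756 208.18108596]
110 ((487.97662353515625, -258.0374755859375), (51.941871643066406, 52.770694732666016)) (200, 183, 51, 48)Traceback (most recent call last):
  File "<stdin>", line 7, in <module>
  File "h.py", line 18, in blob
    cs,_=cv2.findContours(k,cv2.RETR_EXTERNAL,cv2.CHAIN_APPROX_NONE);return max(cs,key=cv2.contourArea)
                                                                            ~~~^^^^^^^^^^^^^^^^^^^^^^^^
ValueError: max() iterable argument is empty
```

View pics/w5.png

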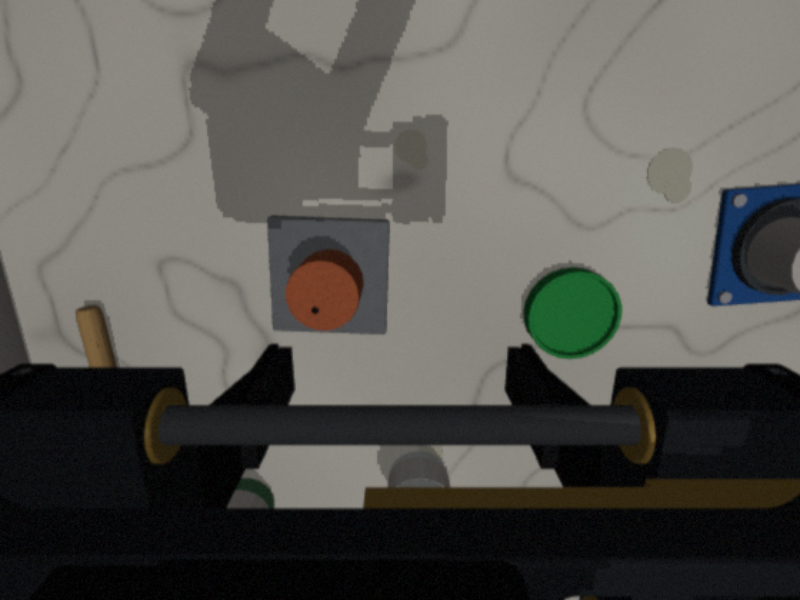

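The tinted puck stands on the tile with its top at (323,291), and the empty green well is at (572,311).

Run:
```python
from h import *
import pickle
m,im=pickle.load(open("w5.pkl","rb"));H=hsv(im)
c=blob(cv2.inRange(H,(45,100,20),(85,255,255)),340,170,450,260)
for z in(.012,.018):print(cv2.fitEllipse(worldfit(m,c,z)*1000)[:2])
go([.489,-.2575,.0265],np.pi/2)
```

```text
((518.9578247070312, -50.02418899536133), (78.57733917236328, 85.27538299560547))
((516.8040161132812, -52.51286315917969), (77.25961303710938, 83.84534454345703))
tool shift [-0.0179 -0.0616  0.1587]
tool y yaw 1.567 tilt [-0.  0. -1.]
rz -0.003
```

In the tool's units: 0.09 m is 3.6, 0.08 m is 3.2.

```bash
python3 inch.py '[{"tx":-0.32, "ty":-1.2, "tz":0.4}, {"tx":-0.72, "ty":-2.46, "tz":1.2}, {"tx":-0.72, "ty":-2.46, "tz":2.4}, {"tx":-0.72, "ty":-2.46, "tz":3.2}, {"tx":-0.72, "ty":-2.46, "tz":3.6}]'
python3 inch.py '[{"tz":1.2}, {"tz":2}, {"tz":2.52}, {"tz":2.76}, {"tz":2.76}]'
python3 inch.py '[{}, {}, {}, {}, {}]' 0.5 25
python3 inch.py '[{}, {}, {}, {}]'
python3 inch.py '[{"tz":-0.4}, {"tz":-1.2}, {"tz":-2.2}, {"tz":-3}, {"tz":-3.4}]'
python3 inch.py '[{"tx":-0.2, "ty":1.2}, {"tx":-0.44, "ty":2.64}, {"tx":-0.68, "ty":4.16}, {"tx":-0.92, "ty":5.68}, {"tx":-1.12, "ty":7.2}]'
python3 inch.py '[{"ty":0.8}, {"ty":1.1}, {"ty":1.1}, {"ty":1.1}]'
python3 -c "
from h import *
go([.518,-.050,.0265],np.pi/2)"
```

```text
time: 13.4
tool_pos: [0.4875, -0.2529, 0.0928]
tcp_rot: [-0.0, 1.0, 0.002, -0.002]
contact_force: [-0.6, 1.0, 0.0]
finger_gap: 0.999
finger_force: 0.0
time: 13.82
tool_pos: [0.4888, -0.2538, 0.0258]
tcp_rot: [-0.001, 1.0, 0.001, -0.001]
contact_force: [-0.1, 1.2, -1.3]
finger_gap: 0.999
finger_force: 0.0
time: 14.23
tool_pos: [0.4898, -0.2559, 0.0274]
tcp_rot: [-0.0, 1.0, -0.0, 0.001]
contact_force: [0.4, -0.3, -0.6]
finger_gap: 0.706
finger_force: 0.0
time: 14.57
tool_pos: [0.4899, -0.2561, 0.0273]
tcp_rot: [-0.0, 1.0, -0.001, 0.0]
contact_force: [-1.0, -0.2, 4.5]
finger_gap: 0.632
finger_force: 25.0
time: 14.98
tool_pos: [0.4902, -0.256, 0.114]
tcp_rot: [-0.0, 1.0, -0.001, 0.001]
contact_force: [1.0, -0.6, -0.1]
finger_gap: 0.635
finger_force: 25.0
time: 15.4
tool_pos: [0.517, -0.0739, 0.1113]
tcp_rot: [0.0, 1.0, 0.0, -0.001]
contact_force: [1.2, 0.4, -1.8]
finger_gap: 0.636
finger_force: 25.0
time: 15.73
tool_pos: [0.5174, -0.0484, 0.1115]
tcp_rot: [-0.001, 1.0, -0.0, -0.0]
contact_force: [0.0, 0.4, -1.2]
finger_gap: 0.632
finger_force: 25.0
tool shift [-0.0006 -0.0016  0.085 ]
tool y yaw 1.572 tilt [-0. -0. -1.]
rz 0.001
```

```bash
python3 inch.py '[{"ty":-0.06, "tz":1.2}, {"ty":-0.06, "tz":2.2}, {"ty":-0.06, "tz":2.8}, {"ty":-0.06, "tz":3.12}, {"ty":-0.06, "tz":3.24}]'
python3 inch.py '[{"tz":0.08}, {"tz":0.12}, {"tz":0.12}]'
python3 inch.py '[{"tz":0.04}, {"tz":0.04}]'
python3 inch.py '[{"tz":0.028}, {"tz":0.028}]'
```

```text
time: 16.15
tool_pos: [0.5168, -0.051, 0.0293]
tcp_rot: [0.001, 1.0, 0.0, -0.001]
contact_force: [0.7, 0.7, -1.1]
finger_gap: 0.628
finger_force: 25.0
time: 16.4
tool_pos: [0.5181, -0.0502, 0.0283]
tcp_rot: [0.0, 1.0, -0.0, 0.001]
contact_force: [-0.3, 0.1, -0.9]
finger_gap: 0.634
finger_force: 25.0
time: 16.57
tool_pos: [0.5181, -0.0498, 0.0273]
tcp_rot: [-0.0, 1.0, -0.0, 0.001]
contact_force: [0.1, -0.6, -1.1]
finger_gap: 0.628
finger_force: 25.0
time: 16.73
tool_pos: [0.5181, -0.0498, 0.0272]
tcp_rot: [-0.0, 1.0, -0.0, 0.001]
contact_force: [-0.7, 0.6, 6.3]
finger_gap: 0.628
finger_force: 25.0
```

In the tool's units: 0.14 m is 5.6, -0.12 m is -4.8.

```bash
python3 inch.py '[{}, {}, {}, {}, {}]' 1.0
python3 inch.py '[{"tz":-0.8}, {"tz":-2}, {"tz":-3.4}, {"tz":-4.8}, {"tz":-6.4}]'
python3 inch.py '[{"tx":0.32, "ty":1.36, "tz":-0.8}, {"tx":0.64, "ty":2.72, "tz":-1.4}, {"tx":0.96, "ty":4.16, "tz":-2}, {"tx":1.28, "ty":5.6, "tz":-2.4}, {"tx":1.6, "ty":7.12, "tz":-2.4}]'
python3 inch.py '[{"tx":0.4, "ty":1.4}, {"tx":0.72, "ty":2.4}, {"tx":0.72, "ty":2.4}, {"tx":0.72, "ty":2.4}, {"tx":0.72, "ty":2.4}]'
python3 - <<'E'
from h import *
import pickle
m=arm.camera_model("wrist");im=arm.capture("wrist");pickle.dump((m,im),open("w6.pkl","wb"));H=hsv(im)
blue=cv2.inRange(H,(100,150,40),(130,255,255))
n,l,st,ce=cv2.connectedComponentsWithStats(blue)
for s,c in zip(st[1:],ce[1:]):
    if s[4]>30:print(s,c,ray(m,c,.057))
a=cv2.resize(im[130:290,120:520,::-1],(800,320),interpolation=cv2.INTER_CUBIC)
p=proj(m,(.545,.321,.125)).astype(int);print(p)
b=cv2.resize(im[p[1]-30:p[1]+26,p[0]-80:p[0]+80,::-1],(800,280),interpolation=cv2.INTER_CUBIC)
cv2.imwrite("pics/w6.png",np.vstack([a,b]))
print(arm.get_obs()["tool_pos"])
E
```

```text
time: 17.15
tool_pos: [0.5174, -0.0496, 0.0259]
tcp_rot: [-0.0, 1.0, 0.0, -0.0]
contact_force: [0.7, 0.9, -0.1]
finger_gap: 0.923
finger_force: 0.0
time: 17.57
tool_pos: [0.5162, -0.0492, 0.1865]
tcp_rot: [-0.0, 1.0, 0.0, -0.001]
contact_force: [1.0, -0.2, -0.3]
finger_gap: 0.999
finger_force: 0.0
time: 17.98
tool_pos: [0.4783, 0.1297, 0.2483]
tcp_rot: [0.0, 1.0, 0.0, 0.003]
contact_force: [1.0, 0.1, -0.3]
finger_gap: 1.002
finger_force: 0.0
time: 18.4
tool_pos: [0.4594, 0.188, 0.2458]
tcp_rot: [-0.0, 1.0, -0.0, -0.0]
contact_force: [-0.5, 0.3, 0.0]
finger_gap: 0.997
finger_force: 0.0
[ 191  136   77   73 1714] [233.72870478 166.53033839] [0.44154433 0.1311706  0.057     ]
[208 174  11  11 100] [213.11 178.94] [0.45707603 0.10489485 0.057     ]
[399 269]
[0.4596844  0.1875704  0.24579265]
```

View pics/w6.png

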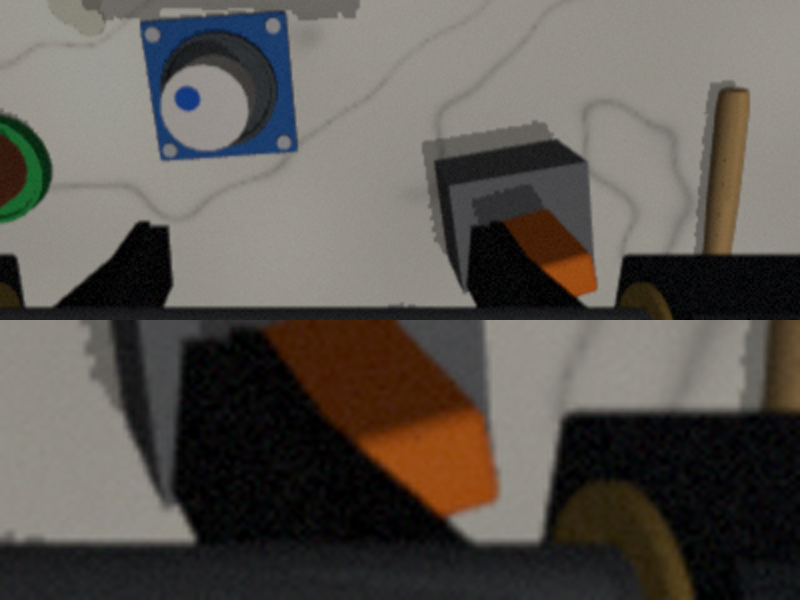

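The white puck sits inside the test well with its spot up at about (.457,.105), and the tinted puck is in the green well. Next I move to see the gauge between the fingers.

Careful with the scale: shifts go in units of 25 mm and turns go in units of 0.25 rad. That gives: 0.11 m is 4.4, 0.09 m is 3.6, -0.33 rad is -1.32.

```bash
python3 inch.py '[{"tx":-0.2, "ty":1.2, "drz":-0.32}, {"tx":-0.4, "ty":2.4, "drz":-0.64}, {"tx":-0.6, "ty":3.6, "drz":-1}, {"tx":-0.76, "ty":4.4, "drz":-1.32}, {"tx":-0.76, "ty":4.4, "drz":-1.32}]'
python3 inch.py '[{}, {}, {}]'
python3 - <<'E'
from h import *
import pickle
m=arm.camera_model("wrist");im=arm.capture("wrist");pickle.dump((m,im),open("w7.pkl","wb"))
p=proj(m,(.545,.321,.10)).astype(int);print(p)
u,v=p[0]-57,max(p[1]-43,0);print(u,v)
cv2.imwrite("pics/w7.png",cv2.resize(im[v:v+86,u:u+114,::-1],(798,602),interpolation=cv2.INTER_CUBIC)[:600])
go([.5453,.3212,.2],1.9)
E
```

```text
time: 18.87
tool_pos: [0.4803, 0.3004, 0.2457]
tcp_rot: [-0.166, 0.986, 0.001, 0.001]
contact_force: [0.7, -0.4, -0.4]
finger_gap: 1.001
finger_force: 0.0
time: 19.12
tool_pos: [0.4784, 0.2966, 0.2458]
tcp_rot: [-0.163, 0.987, -0.0, -0.001]
contact_force: [-0.4, 0.6, -0.2]
finger_gap: 1.001
finger_force: 0.0
[281 248]
224 205
tool shift [-0.0713  0.0016  0.0458]
tool y yaw 1.898 tilt [-0.001 -0.001 -1.   ]
rz -0.002
```

View pics/w7.png

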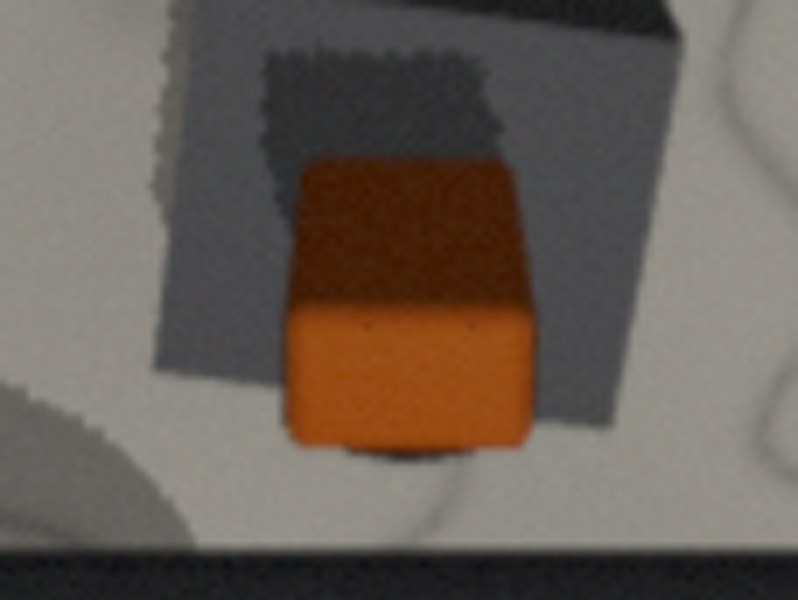

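The gauge box is square to the camera at this yaw. Its top face spans (288–532, 303–447) in the crop, and the dial is on the far side.

Run:
```python
from h import *
import pickle
m,_=pickle.load(open("w7.pkl","rb"))
c=lambda u,v:(224+(u+.5)/7-.5,205+(v+.5)/7-.5)
G=[ray(m,c(*p),.125)[:2] for p in[(288,303),(532,303),(532,447),(288,447)]]
print(np.mean(G,0),np.linalg.norm(G[1]-G[0]),np.linalg.norm(G[2]-G[1]),np.arctan2(*(G[1]-G[0])[::-1]))
g=np.mean(G,0);go([*g,.078],1.9)
```

```text
[0.54540619 0.32197461] 0.03793964084868225 0.024971567116360067 1.899095719634896
tool shift [-0.0717  0.0023  0.1678]
tool y yaw 1.898 tilt [-0.001 -0.001 -1.   ]
rz -0.002
```

```bash
python3 inch.py '[{"tx":-1.2, "ty":0.04}, {"tx":-2.4, "ty":0.08}, {"tx":-2.868, "ty":0.092, "tz":0.4}, {"tx":-2.868, "ty":0.092, "tz":1.2}, {"tx":-2.868, "ty":0.092, "tz":2}]'
python3 inch.py '[{}, {}]'
python3 -c "
from h import *
go([.5454,.322,.078],1.9)"
```

```text
time: 19.58
tool_pos: [0.5473, 0.323, 0.1962]
tcp_rot: [-0.163, 0.987, 0.0, 0.001]
contact_force: [-0.7, -0.2, -0.5]
finger_gap: 1.0
finger_force: 0.0
time: 19.75
tool_pos: [0.5447, 0.3225, 0.1951]
tcp_rot: [-0.164, 0.987, -0.0, -0.002]
contact_force: [-0.6, -0.0, 0.9]
finger_gap: 0.997
finger_force: 0.0
tool shift [-0.0009 -0.0007  0.117 ]
tool y yaw 1.9 tilt [-0.003 -0.001 -1.   ]
rz -0.0
```

In the tool's units: 0.117 m is 4.68, 0.11 m is 4.4.

```bash
python3 inch.py '[{"tz":1.2}, {"tz":2.4}, {"tz":3.6}, {"tz":4.4}, {"tz":4.68}]'
python3 inch.py '[{}, {}, {}, {}, {}]' 0.35 40
python3 inch.py '[{}, {}, {}, {}, {}]'
python3 inch.py '[{}, {}, {}, {}]'
```

```text
time: 20.17
tool_pos: [0.5443, 0.3229, 0.0773]
tcp_rot: [-0.164, 0.986, -0.0, -0.002]
contact_force: [-0.3, -0.1, -0.5]
finger_gap: 1.003
finger_force: 0.0
time: 20.58
tool_pos: [0.5465, 0.3242, 0.0807]
tcp_rot: [-0.164, 0.986, 0.0, 0.002]
contact_force: [0.6, 0.1, -0.4]
finger_gap: 0.711
finger_force: 0.0
time: 21.0
tool_pos: [0.5457, 0.3236, 0.0793]
tcp_rot: [-0.164, 0.986, -0.0, 0.0]
contact_force: [0.3, -1.5, 1.8]
finger_gap: 0.46
finger_force: 39.8
time: 21.33
tool_pos: [0.5457, 0.3237, 0.0792]
tcp_rot: [-0.164, 0.986, -0.0, 0.0]
contact_force: [0.1, -1.9, 3.4]
finger_gap: 0.455
finger_force: 39.8
```

```bash
python3 inch.py '[{"tz":-0.4}, {"tz":-1.2}, {"tz":-2}, {"tz":-3}, {"tz":-3.8}]'
python3 inch.py '[{}, {}, {}]'
python3 -c "
from h import *
go([.457,.105,.14])"
```

```text
time: 21.75
tool_pos: [0.5448, 0.3241, 0.1748]
tcp_rot: [-0.164, 0.986, 0.0, -0.001]
contact_force: [1.5, 0.0, -2.0]
finger_gap: 0.456
finger_force: 39.8
time: 22.0
tool_pos: [0.544, 0.3235, 0.1724]
tcp_rot: [-0.164, 0.986, -0.0, -0.002]
contact_force: [0.0, -0.4, -2.9]
finger_gap: 0.461
finger_force: 39.8
tool shift [ 0.1531 -0.1785  0.0329]
tool y yaw 1.901 tilt [-0.003 -0.001 -1.   ]
```

In the tool's units: -0.118 m is -4.72, 0.1 m is 4.

```bash
python3 inch.py '[{"tx":0.52, "ty":-0.6}, {"tx":1.36, "ty":-1.6}, {"tx":2.24, "ty":-2.64}, {"tx":3.12, "ty":-3.68}, {"tx":4, "ty":-4.72}]'
python3 inch.py '[{"tx":0.8, "ty":-0.96}, {"tx":1.52, "ty":-1.76}, {"tx":1.92, "ty":-2.2}, {"tx":2.12, "ty":-2.42}, {"tx":2.12, "ty":-2.42}]'
python3 inch.py '[{}, {}, {}, {}]'
python3 - <<'E'
from h import *
go([.457,.105,.1355],o=None)
m=arm.camera_model("wrist");im=arm.capture("wrist");H=hsv(im)
s=cv2.resize(arm.capture("side")[190:265,175:275,::-1],(400,300),interpolation=cv2.INTER_CUBIC)
c=cv2.resize(arm.capture("scene")[115:220,270:410,::-1],(400,300),interpolation=cv2.INTER_CUBIC)
p=proj(m,(.457,.105,.08)).astype(int);print(p)
w=cv2.resize(im[120:300,160:400,::-1],(400,300),interpolation=cv2.INTER_CUBIC)
cv2.imwrite("pics/x1.png",np.vstack([np.hstack([s,c]),np.hstack([w,w*0])]))
E
```

```text
time: 22.42
tool_pos: [0.4866, 0.1785, 0.1718]
tcp_rot: [-0.165, 0.986, 0.0, -0.002]
contact_force: [0.7, -0.7, -2.2]
finger_gap: 0.458
finger_force: 39.8
time: 22.83
tool_pos: [0.4569, 0.1043, 0.1727]
tcp_rot: [-0.163, 0.987, 0.0, -0.002]
contact_force: [0.5, -0.7, -2.8]
finger_gap: 0.459
finger_force: 39.8
time: 23.17
tool_pos: [0.4589, 0.1062, 0.1738]
tcp_rot: [-0.165, 0.986, 0.0, 0.0]
contact_force: [-0.8, -0.6, -3.0]
finger_gap: 0.458
finger_force: 39.8
tool shift [ 0.0022 -0.0005  0.0383]
tool y yaw 1.902 tilt [ 0.  0. -1.]
[279 200]
```

View pics/x1.png

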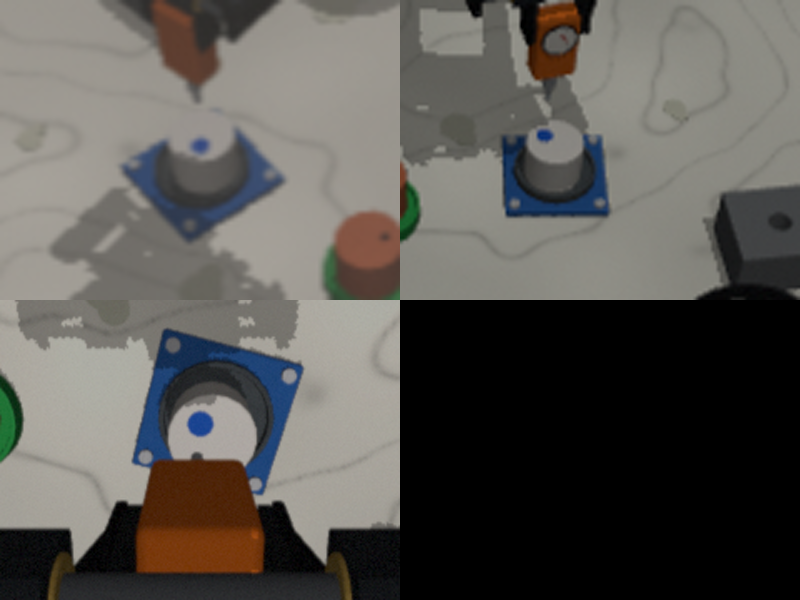

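I've now viewed 11 pictures, one over the limit of 10, so I use only numbers from here on. The picture shows the gauge held upright just above the white puck. The tip is visible in the wrist view at about (278,214) full-frame, and the spot at about (280,194).

Run:
```python
from h import *
m=arm.camera_model("wrist")
for z in(.109,.112):print("tip",z,np.round(ray(m,(278.2,214.2),z),4))
for n,box in(("wrist",(250,170,310,215)),("scene",(310,150,345,172)),("side",(215,220,235,232))):
    mm=arm.camera_model(n);H=hsv(arm.capture(n))
    c=cv2.inRange(H,(100,120,30),(130,255,255));k=c*0;x0,y0,x1,y1=box;k[y0:y1,x0:x1]=c[y0:y1,x0:x1]
    N,l,st,ce=cv2.connectedComponentsWithStats(k)
    for s,q in zip(st[1:],ce[1:]):
        if s[4]>6:print(n,s,np.round(ray(mm,q,.057),4))
go([.457,.105,.1355])
```

```text
tip 0.109 [0.4611 0.105  0.109 ]
tip 0.112 [0.4601 0.1047 0.112 ]
wrist [250 170  13  45 353] [0.4638 0.0797 0.057 ]
wrist [273 188  15  14 169] [0.4569 0.1053 0.057 ]
scene [318 161   5   3  15] [0.4575 0.1061 0.057 ]
scene [310 163   4   8  17] [0.4721 0.0822 0.057 ]
scene [334 163   7   9  31] [0.4735 0.1545 0.057 ]
tool shift [0.0017 0.     0.0385]
tool y yaw 1.901 tilt [ 0.  0. -1.]
```

In the tool's units: 0.0015 m is 0.06, 0.049 m is 1.96.

```bash
python3 inch.py '[{"tx":0.06, "tz":0.6}, {"tx":0.06, "tz":1.2}, {"tx":0.06, "tz":1.6}, {"tx":0.06, "tz":1.88}, {"tx":0.06, "tz":1.96}]'
python3 inch.py '[{}, {}, {}, {}]'
python3 -c "
from h import *
f=[]
for i in range(6): arm.capture('side');o=arm.get_obs();f.append([*o['tool_pos'],o['contact_force'][2]])
print(np.round(f,4))"
```

```text
time: 23.88
tool_pos: [0.4566, 0.1048, 0.124]
tcp_rot: [-0.164, 0.986, 0.0, -0.001]
contact_force: [-0.1, 0.1, -2.7]
finger_gap: 0.462
finger_force: 39.8
time: 24.22
tool_pos: [0.4577, 0.1049, 0.1255]
tcp_rot: [-0.164, 0.986, -0.0, 0.001]
contact_force: [0.4, 0.8, -2.5]
finger_gap: 0.452
finger_force: 39.8
[[ 0.4576  0.1049  0.1255 -3.9482]
 [ 0.4575  0.1049  0.1254 -2.4621]
 [ 0.4575  0.1048  0.1254 -2.669 ]
 [ 0.4573  0.1048  0.1252 -2.3183]
 [ 0.4573  0.1049  0.1252 -2.7664]
 [ 0.4573  0.1048  0.1251 -2.1513]]
```

In the tool's units: 0.007 m is 0.28, 0.006 m is 0.24.

```bash
python3 inch.py '[{"tz":0.06}, {"tz":0.12}, {"tz":0.18}, {"tz":0.24}, {"tz":0.28}]'
python3 inch.py '[{}, {}, {}]'
cat > f.py <<'E'
from h import *
f=[]
for i in range(16): arm.capture('side');o=arm.get_obs();f.append([*o['tool_pos'],*o['contact_force']])
print(np.round(np.mean(f,0),4),np.round(np.std(f,0)[2:],4));go([.457,.105,.1137])
E
python3 f.py
```

```text
time: 24.93
tool_pos: [0.4572, 0.1048, 0.1178]
tcp_rot: [-0.164, 0.986, -0.0, -0.0]
contact_force: [-0.0, -0.1, -1.0]
finger_gap: 0.454
finger_force: 39.8
time: 25.18
tool_pos: [0.4572, 0.1048, 0.118]
tcp_rot: [-0.164, 0.986, -0.0, 0.0]
contact_force: [0.2, 1.2, -0.6]
finger_gap: 0.454
finger_force: 39.8
[ 0.4572  0.1048  0.118  -0.0334 -0.0893 -0.5683] [0.     0.465  0.2932 0.422 ]
tool shift [0.0002 0.0002 0.0043]
tool y yaw 1.901 tilt [ 0. -0. -1.]
```

In the tool's units: 0.0043 m is 0.172, 0.004 m is 0.16.

```bash
python3 inch.py '[{"tz":0.04}, {"tz":0.08}, {"tz":0.12}, {"tz":0.16}, {"tz":0.172}]'
python3 inch.py '[{}, {}, {}]'
python3 f.py
python3 - <<'E'
from h import *
import pickle
# numeric checks: tinted in dry well and white puck spot via scene/side colours
for n in("scene","side"):
    m=arm.camera_model(n);im=arm.capture(n);H=hsv(im)
    p=proj(m,(.518,-.05,.057)).astype(int);c=blob(cv2.inRange(H,(0,90,40),(14,255,255)),p[0]-20,p[1]-20,p[0]+20,p[1]+25)
    print(n,p,cv2.boundingRect(c),proj(m,(.518,-.05,.012)))
E
```

```text
time: 26.4
tool_pos: [0.4572, 0.1048, 0.1135]
tcp_rot: [-0.164, 0.986, -0.0, 0.0]
contact_force: [-0.2, 0.0, 0.9]
finger_gap: 0.454
finger_force: 39.8
time: 26.65
tool_pos: [0.4573, 0.1048, 0.1137]
tcp_rot: [-0.164, 0.986, -0.0, 0.0]
contact_force: [-0.1, -0.3, -0.7]
finger_gap: 0.458
finger_force: 39.8
[ 0.4572  0.1048  0.1137 -0.0726 -0.5993  0.821 ] [0.     0.4483 0.486  0.4803]
tool shift [ 0.0002  0.0002 -0.    ]
tool y yaw 1.901 tilt [ 0. -0. -1.]
scene [261 176] (252, 169, 20, 25) [261.56511235 186.72548686]
side [267 247] (259, 243, 17, 21) [267.77756679 256.2086708 ]
```

```bash
python3 -c "
from station import arm
print(arm.hand_in())"
```

```text
the job is handed in; nothing more can be done
None
```

The job is handed in: the samples are swapped, and the gauge is held upright on the white sample's blue spot at about 3.4 N, roughly 7.5–8 mm of the plunger's 15 mm travel; I viewed 11 pictures, one over the limit of 10.

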